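Close the culture chamber lid evenly

ROBOT

A 7-joint arm with a two-finger parallel gripper is mounted at the origin on the work surface. World frame = base frame: x ahead of the robot, y to its left, z up, the work surface at z = 0. Lengths are in m, angles in rad, forces in N, time in s.
With the tool pointing down it reaches from about 0.4 to 0.85 m from the base axis. Payload 10.4 kg.
Tool frame: the origin (TCP) lies midway between the tips of the shut fingers; the grasp point (between the pads) lies 19 mm behind it; y points along the fingers, z is the direction in which the jaws open and shut, and the axes are right-handed (so a half turn about y gives the same grasp; the last joint's range is limited). The gripper opens to 85 mm and grips with 20 to 120 N. Pads are 22 mm wide; open, the fingers measure 114 mm over their backs; the gripper's body (76 mm by 85 mm) begins 54 mm behind the grasp point. The pads swing forward as they close: fully open they stand 13 mm farther back than shut.
Start: joints at [1.198, 0.332, -0.065, 1.46, 0.022, 1.35, -0.088], TCP at [0.214, -0.587, 0.193] pointing down, gripper open.
Joint ranges: [-2.6, 2.6], [-0.5, 2.12], [-1.47, 1.34], [0.16, 2.42], [-1.27, 4.41], [0.06, 2.06], [-2.6, 2.6]. Speed limits (rad/s): [2.22, 2.22, 2.79, 2.79, 3.14, 3.14, 3.14].

INTERFACE

Orientations are given as a rotation vector (axis times angle).
In Python, from bench import monitor, optics, order gives the robot as it stands.
- The arm moves only by the tool move_arm, never from a script. Its argument "targets" is a list of rows, each a list of 2 entries, a list of its own where there are three numbers: the shift along the tool's x, y, z as a fraction of full scale, then the turn about the tool's y as a fraction of full scale. In form: [[[x, y, z], yaw], ...]. A call has 1 to 10 rows; each row is the pose to reach, as a shift and turn from the pose commanded when the call began, along the tool's axes at that moment; what a row does not reach only later rows make up. Full scale, the value 1, is 80 cm for a shift and 0.5 rad for a turn. A row lasts 1/8 s, in which the tool goes at most 62.5 mm and 10.7 degrees, less where a joint would pass 70% of its speed; a pose out of reach is approached as far as the arm can. A call with a number of a shift or a turn outside -1 to 1 is refused whole. A call with a gripper value outside its range is refused whole. "jaw" is the opening, from 0 (shut) to 1 (fully open), set as the call begins (left out, the last holds). The fingers move at their own pace and stop on an object; "squeeze" is the grip in N (left out, the last holds). Time passes only in rows, so rows that repeat a pose let the fingers close. It gives the time, the measured TCP pose, the force and the opening at its end, in the units of the state.
- monitor.state(): the state, without advancing time (a new reading comes with each control period).
- optics.get_image(name): name is "side" or "top" or "wrist"; returns the picture (480x640x3 uint8, red, green, blue); there is no depth.
- optics.camera_params(name): a dict with "intrinsics" (3x3 intrinsics, pixels), "position" and "attitude" of the camera in the world; the wrist camera has in their place "T_tool_cam" (4x4, takes a point from camera to tool coordinates, whose origin is the TCP and whose axes are the tool frame's). Camera axes: x right, y down, z forward; pixel columns grow to the right and rows downward; lengths in m; the calibration is good to about 2 mm. The wrist camera is an equidistant fisheye: a pixel r from the principal point sees the ray r / f radians off the axis. A picture is of the moment at which its call begins: read the wrist's pose just before it. camera_params takes no time and is no camera call.
- order.finish_job(): hands the job in, once; it reports no verdict.
The state is a dict: "clock": time; "joints": joint angles; "joint_vel": joint speeds; "joint_efforts": joint torques, N m; "ee_pos": TCP position; "tool_rot": TCP orientation; "force": force on the tool from outside, world axes, zero at the start; "torque": the same for the moment, N m; "gripper_width": opening from 0.0 (shut) to 1.0 (fully open).
Only numpy, scipy, OpenCV 4.12 (cv2) and the standard library are available. Lean on these libraries where they do the work, as an engineer would, in place of code of your own. Each camera call takes 0.05 s, during which the arm holds its last target.

TASK

Close the steel culture chamber by tightening its four lid screws clockwise in two crosswise rounds: first turn each one to half way (red end of the handle pointing straight at the gauge), then each one fully home (red end at its green dot). In each round do one screw, then the one diagonally opposite, then the remaining two, so that the lid goes down without tipping and finally sits flat on its gasket. Leave all the bottles, dishes and other things on the bench where they stand.

Things in the scene. Friction and masses are not known exactly. Their poses are not given: they have to be found in the camera images.
- chamber: steel culture chamber clamped to the bench: round pot (foot 190 mm across) with a 200 x 200 mm square rim, orange gasket on the rim, top of the gasket 101 mm above the bench. Origin: centre of its underside. Seen along its own x and y axes the screws stand at (+70,+70) a, (-70,+70) b, (-70,-70) c, (+70,-70) d mm; a is diagonally opposite c, b opposite d. It cannot move.
- lid: aluminium lid, 200 x 200 x 10 mm, origin at the centre of its underside, z up. It rides on the four screws: its underside is 9 mm above the gasket with all screws at 0 and rests on the gasket when all are home; each screw draws its own corner down 5 mm per rad, so uneven tightening tips the lid.
- gauge_top (a point): centre of the top of the upright pressure gauge that stands in the middle of the lid: 44 mm across, its top 88 mm above the lid's underside
- screw_a (a joint): turn of screw a in rad, growing clockwise seen from above: 0 fully backed off (red end at a small white dot on the lid), 0.9 half way (red end towards the gauge and a yellow dot), 1.8 home against its hard stop (green dot); the dots lie 47 mm from the screw's axis. It starts between 0 and 0.35. Stays where it is left; friction torque about 0.12 N m.
- screw_a_grip (a point): middle of the black bar handle of screw a, on the screw's upright axis: bar 76 mm long, 16 mm wide, 20 mm tall, with one red end; this point's x axis runs along the bar towards the red end, z up. It lies 154 mm above the bench at 0 and about 146 mm at home, sinking some 4.5 mm per rad with the lid (within 3 mm). The bar's underside is 24 mm above the lid.
- screw_b (a joint): turn of screw b in rad, growing clockwise seen from above: 0 fully backed off (red end at a small white dot on the lid), 0.9 half way (red end towards the gauge and a yellow dot), 1.8 home against its hard stop (green dot); the dots lie 47 mm from the screw's axis. It starts between 0 and 0.35. Stays where it is left; friction torque about 0.12 N m.
- screw_b_grip (a point): middle of the black bar handle of screw b, on the screw's upright axis: bar 76 mm long, 16 mm wide, 20 mm tall, with one red end; this point's x axis runs along the bar towards the red end, z up. It lies 154 mm above the bench at 0 and about 146 mm at home, sinking some 4.5 mm per rad with the lid (within 3 mm). The bar's underside is 24 mm above the lid.
- screw_c (a joint): turn of screw c in rad, growing clockwise seen from above: 0 fully backed off (red end at a small white dot on the lid), 0.9 half way (red end towards the gauge and a yellow dot), 1.8 home against its hard stop (green dot); the dots lie 47 mm from the screw's axis. It starts between 0 and 0.35. Stays where it is left; friction torque about 0.12 N m.
- screw_c_grip (a point): middle of the black bar handle of screw c, on the screw's upright axis: bar 76 mm long, 16 mm wide, 20 mm tall, with one red end; this point's x axis runs along the bar towards the red end, z up. It lies 154 mm above the bench at 0 and about 146 mm at home, sinking some 4.5 mm per rad with the lid (within 3 mm). The bar's underside is 24 mm above the lid.
- screw_d (a joint): turn of screw d in rad, growing clockwise seen from above: 0 fully backed off (red end at a small white dot on the lid), 0.9 half way (red end towards the gauge and a yellow dot), 1.8 home against its hard stop (green dot); the dots lie 47 mm from the screw's axis. It starts between 0 and 0.35. Stays where it is left; friction torque about 0.12 N m.
- screw_d_grip (a point): middle of the black bar handle of screw d, on the screw's upright axis: bar 76 mm long, 16 mm wide, 20 mm tall, with one red end; this point's x axis runs along the bar towards the red end, z up. It lies 154 mm above the bench at 0 and about 146 mm at home, sinking some 4.5 mm per rad with the lid (within 3 mm). The bar's underside is 24 mm above the lid.
- reagent: amber bottle with red cap, 68 mm across, 165 mm tall; stands close beside the chamber. Bystander, to be left alone. Origin: centre of its underside.
- jar: clear jar with blue cap, 72 mm across, 95 mm tall; stands close beside the chamber. Bystander, to be left alone. Origin: centre of its underside.
- beaker: white cup, 72 mm across, 100 mm tall; stands close beside the chamber. Bystander, to be left alone. Origin: centre of its underside.
- dishes: stack of flat round white dishes, 72 mm across, 68 mm tall; stands close beside the chamber. Bystander, to be left alone. Origin: centre of its underside.
- bowl: green bowl, 130 mm across, 50 mm tall; on the bench away from the chamber. Bystander, to be left alone. Origin: centre of its underside.
- tipbox: blue box with clear lid, 85 x 120 x 68 mm; on the bench away from the chamber. Bystander, to be left alone. Origin: centre of its underside.

How it is judged:
On the way, in this order (a step that is already met when the one before it is completed fails the run):
1. one diagonal pair of screws is half way (0.65 to 1.2 rad) while the other pair is still near its start (below 0.5) (((value of joint screw_a between 0.65 and 1.2 rad and value of joint screw_c between 0.65 and 1.2 rad and value of joint each of screw_b, screw_d below 0.5 rad) or (value of joint screw_b between 0.65 and 1.2 rad and value of joint screw_d between 0.65 and 1.2 rad and value of joint each of screw_a, screw_c below 0.5 rad))), for 0.1 s.
2. all four screws are half way (0.65 to 1.2 rad) (value of joint screw_a between 0.65 and 1.2 rad and value of joint screw_b between 0.65 and 1.2 rad and value of joint screw_c between 0.65 and 1.2 rad and value of joint screw_d between 0.65 and 1.2 rad), for 0.1 s.
3. one diagonal pair is home (above 1.65 rad) while the other pair is still half way (below 1.3) (((value of joint each of screw_a, screw_c above 1.65 rad and value of joint each of screw_b, screw_d below 1.3 rad) or (value of joint each of screw_b, screw_d above 1.65 rad and value of joint each of screw_a, screw_c below 1.3 rad))), for 0.1 s.
At the end, for the whole second after the job is handed in: All four screws are home (each above 1.65 of 1.8 rad), at rest, and the lid is level within 0.006 rad, so that it lies on its gasket (value of joint each of screw_a, screw_b, screw_c, screw_d above 1.65 rad and angle between lid's own z axis and vertical below 0.006 rad and velocity of joint each of screw_a, screw_b, screw_c, screw_d below 0.05 rad/s); the robot touches nothing.
It fails at once if the lid tips by more than 0.034 rad (one corner run down far ahead of the others) (angle between lid's own z axis and vertical above 0.034 rad).
It fails at once if a bystander is shifted more than 20 mm (distance of any of reagent, jar, beaker, dishes, bowl, tipbox from where it was at the start of the episode above 0.02 m).
It also fails if it takes over 72 s, if anything falls off the work surface, if the arm or the gripper's body presses on something with over 40 N, if the wrist force passes 120 N, or if a joint passes its speed limit or range.

## Working session

There is one attempt and no reset: what is moved stays moved. The work goes in short steps, Python scripts to look and compute and a tool call to move; the robot and the scene stay as the last step left them, time stands still between calls to the robot, and variables do not carry over. Pictures are saved under pics/ and viewed, and the job is handed in when it is done.

Besides the shell and the picture viewer there is one more tool, called after "Emit:" in YAML: its name, and indented under it one key for each argument. move_arm: Moves the arm, as the interface text tells. Its arguments: {"type":"object","properties":{"targets":{"type":"array","items":{"type":"array"}},"jaw":{"type":"number"},"squeeze":{"type":"number"}},"required":["targets"]}

```bash
ls; mkdir -p pics; python3 - <<'E'
from bench import monitor, optics, order
import cv2
s=monitor.state(); print(s)
for n in ("side","top","wrist"):
    print(n,optics.camera_params(n))
for n in ("side","top"):
    im=optics.get_image(n); cv2.imwrite(f"pics/{n}0.png",im[:,:,::-1])
E
```

```text
pics
{'clock': 0.0, 'joints': array([ 1.19841102,  0.33287742, -0.0647008 ,  1.46092299,  0.02160098,
        1.3498961 , -0.08850245]), 'joint_vel': array([-2.55110382e-04,  2.53909150e-05, -2.22267562e-04, -8.18888588e-04,
        6.33517423e-04, -4.63725833e-04,  2.66055409e-04]), 'joint_efforts': array([ 5.53940008e-04, -6.25434709e+01,  4.97869507e-02, -3.91607165e+01,
        1.63831090e-02,  9.74755181e-03, -4.33237574e-05]), 'ee_pos': array([ 0.214034  , -0.58676094,  0.19182126]), 'tool_rot': array([-0.35926858,  2.03273605, -2.02990178]), 'force': array([ 0.22548865, -0.85219728,  0.62625079]), 'torque': array([-0.00149401, -0.01849543, -0.01059816]), 'gripper_width': 0.9998189715043808}
side {'intrinsics': array([[544.64224008,   0.        , 313.14857953],
       [  0.        , 544.64224008, 243.89033899],
       [  0.        ,   0.        ,   1.        ]]), 'position': array([0.35567858, 1.18396698, 1.06769889]), 'attitude': array([-0.21201369,  2.74691541, -1.3524266 ])}
top {'intrinsics': array([[549.65327435,   0.        , 322.4831319 ],
       [  0.        , 549.65327435, 241.71409308],
       [  0.        ,   0.        ,   1.        ]]), 'position': array([ 0.41585206, -0.01130586,  1.719666  ]), 'attitude': array([-2.17186128,  2.17000334, -0.09474472])}
wrist {'intrinsics': array([[371.64829954,   0.        , 318.31056924],
       [  0.        , 371.64829954, 235.10459404],
       [  0.        ,   0.        ,   1.        ]]), 'T_tool_cam': array([[-5.17069697e-04,  9.61188930e-01,  2.75890511e-01,
        -7.10415722e-02],
       [ 1.93906595e-04, -2.75890447e-01,  9.61189068e-01,
        -1.81318763e-01],
       [ 9.99999848e-01,  5.50498730e-04, -4.37262824e-05,
        -4.22889538e-04],
       [ 0.00000000e+00,  0.00000000e+00,  0.00000000e+00,
         1.00000000e+00]])}
```

View pics/top0.png

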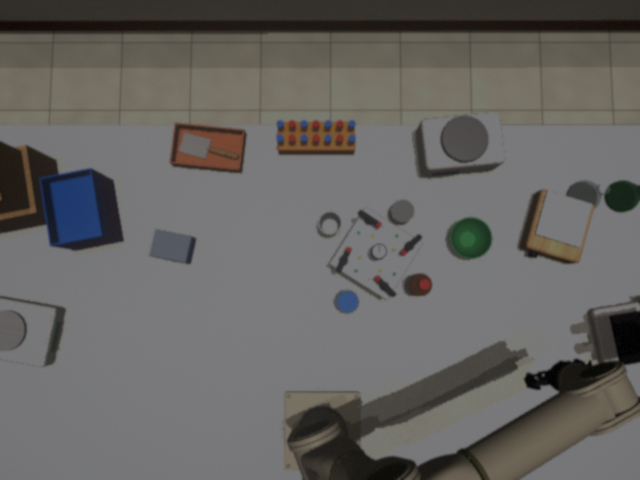

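View pics/side0.png

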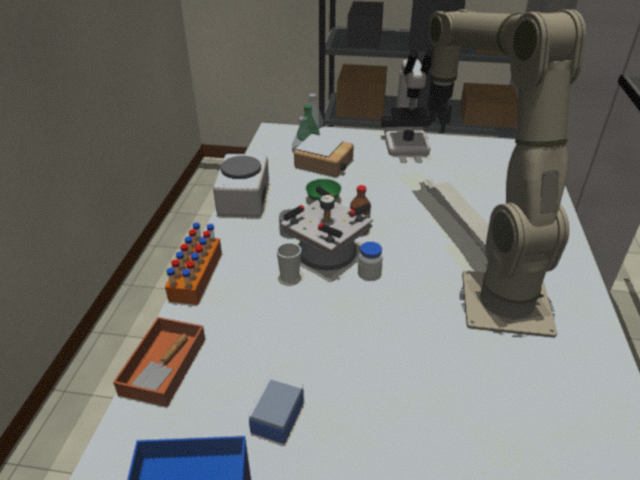

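```bash
python3 - <<'E'
import cv2
im=cv2.imread('pics/top0.png')[150:350,200:440]
cv2.imwrite('pics/top0z.png',cv2.resize(im,None,fx=3.3,fy=3,interpolation=cv2.INTER_CUBIC) if 0 else cv2.resize(im,(720,600),interpolation=cv2.INTER_CUBIC))
E
```

```text
(no output)
```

View pics/top0z.png

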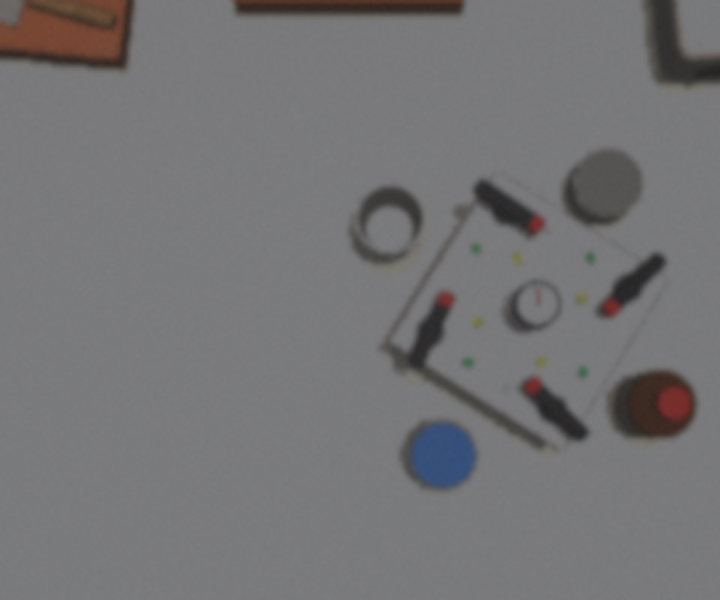

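```bash
cat > h.py <<'E'
import numpy as np
from scipy.spatial.transform import Rotation as R
from scipy.optimize import least_squares
from bench import monitor, optics, order
import cv2
P={n:optics.camera_params(n) for n in ("side","top","wrist")}
def ray(n,px,pose=None):
    K=P[n]["intrinsics"]; px=np.asarray(px,float)
    u=(px[0]-K[0,2])/K[0,0]; v=(px[1]-K[1,2])/K[1,1]
    if n=="wrist":
        r=np.hypot(u,v); d=np.array([np.sin(r)*u/max(r,1e-9),np.sin(r)*v/max(r,1e-9),np.cos(r)])
        T=P[n]["T_tool_cam"]; Rt=R.from_rotvec(pose[1]).as_matrix()
        return np.array(pose[0])+Rt@T[:3,3], Rt@T[:3,:3]@d
    d=np.array([u,v,1.])
    return P[n]["position"], R.from_rotvec(P[n]["attitude"]).as_matrix()@d
def atz(n,px,z,pose=None):
    o,d=ray(n,px,pose); return o+d*(z-o[2])/d[2]
def proj(n,X,pose=None):
    K=P[n]["intrinsics"];X=np.asarray(X,float)
    if n=="wrist":
        T=P[n]["T_tool_cam"]; Rt=R.from_rotvec(pose[1]).as_matrix()
        p=T[:3,:3].T@(Rt.T@(X-pose[0])-T[:3,3]); th=np.arctan2(np.hypot(p[0],p[1]),p[2]); r=np.hypot(p[0],p[1])
        return np.array([K[0,2]+K[0,0]*th*p[0]/r,K[1,2]+K[1,1]*th*p[1]/r])
    p=R.from_rotvec(P[n]["attitude"]).as_matrix().T@(X-P[n]["position"])
    return (K@(p/p[2]))[:2]
def snap(n,name):
    s=monitor.state(); im=optics.get_image(n)[:,:,::-1].copy(); cv2.imwrite(f"pics/{name}.png",im)
    return im,(s["ee_pos"],s["tool_rot"])
def show(s=None):
    s=s or monitor.state(); print(round(s["clock"],3),s["ee_pos"].round(4),s["force"].round(1),round(s["gripper_width"],3),s["joints"].round(2))
    M=R.from_rotvec(s["tool_rot"]).as_matrix(); print("x",M[:,0].round(3),"y",M[:,1].round(3),"z",M[:,2].round(3))
E
python3 - <<'E'
from h import *
show()
z=lambda u,v:(200+u/3,150+v/3)
for nm,p,h in [("gauge",(537,303),.193),("s_top",(509,206),.164),("s_r",(633,285),.164),("s_bot",(558,410),.164),("s_l",(432,330),.164),("reag",(675,403),.165),("jar",(444,455),.095),("beaker",(388,224),.1),("dishes",(607,183),.068)]:
    print(nm,atz("top",z(*p),h).round(4))
for nm,p in [("g top1",(476,248)),("y",(517,258)),("g",(590,258)),("y",(581,298)),("g",(582,372)),("y",(541,362)),("g",(468,362)),("y",(477,322))]:
    print(nm,atz("top",z(*p),.1195).round(4))
for nm,a,b in [("top",(537,224),(483,186)),("r",(610,308),(659,261)),("bot",(532,386),(582,434)),("l",(446,299),(418,362))]:
    d=(atz("top",z(*a),.16)-atz("top",z(*b),.16)); print(nm,np.arctan2(d[1],d[0]),np.hypot(*d[:2]))
E
```

```text
0.1 [ 0.2141 -0.5868  0.1919] [-0.3 -0.3  0.3] 0.999 [ 1.2   0.33 -0.06  1.46  0.02  1.35 -0.09]
x [-0.939 -0.343  0.   ] y [-0.     0.001 -1.   ] z [ 0.343 -0.939 -0.001]
gauge [ 0.5325 -0.1596  0.193 ]
s_top [ 0.6272 -0.1366  0.164 ]
s_r [ 0.5519 -0.2533  0.164 ]
s_bot [ 0.4339 -0.1813  0.164 ]
s_l [ 0.5091 -0.0631  0.164 ]
reag [ 0.4406 -0.2911  0.165 ]
jar [ 0.3907 -0.0768  0.095 ]
beaker [ 0.6179 -0.022   0.1   ]
dishes [ 0.6637 -0.2435  0.068 ]
g top1 [ 0.5919 -0.1077  0.1195]
y [ 0.5821 -0.1476  0.1195]
g [ 0.5822 -0.2187  0.1195]
y [ 0.543  -0.2096  0.1195]
g [ 0.4711 -0.2097  0.1195]
y [ 0.4808 -0.1701  0.1195]
g [ 0.4807 -0.0994  0.1195]
y [ 0.5196 -0.1083  0.1195]
top -2.1902572144878993 0.06288426241658385
r 2.3314019241233996 0.06496226303629073
bot 0.803068122833083 0.06483257494104314
l -0.4196633358311881 0.06541777612810884
```

Emit:
move_arm:
  targets:
    - [[0,-0.09,0],0]
    - [[-0.555,-0.09,-0.367],-1]
    - [[-0.555,-0.09,-0.367],-1]
    - [[-0.555,-0.09,-0.367],-1]
    - [[-0.555,-0.09,-0.367],-1]
    - [[-0.555,-0.09,-0.367],-1]
    - [[-0.555,-0.09,-0.367],-1]
    - [[-0.555,-0.09,-0.367],-1]
    - [[-0.555,-0.09,-0.367],-1]
    - [[-0.555,-0.09,-0.367],-1]
  jaw: 0.7

```text
clock: 1.35
ee_pos: [0.5321, -0.1554, 0.2645]
tool_rot: [-0.779, 1.715, -1.714]
force: [0.0, -0.7, -0.3]
gripper_width: 0.705
```

```bash
python3 - <<'E'
from h import *
show()
im,p=snap("wrist","w1")
show()
E
```

```text
1.35 [ 0.5321 -0.1554  0.2645] [ 0.  -0.7 -0.3] 0.705 [ 0.65  0.18 -0.51  1.51  0.09  1.47 -0.58]
x [-0.657 -0.754 -0.001] y [ 0.     0.001 -1.   ] z [ 0.754 -0.657 -0.001]
1.4 [ 0.5336 -0.1522  0.2643] [-1.   3.4 -0.7] 0.701 [ 0.65  0.19 -0.51  1.51  0.09  1.47 -0.59]
x [-0.655 -0.756 -0.002] y [ 0.001  0.003 -1.   ] z [ 0.756 -0.655 -0.001]
```

View pics/w1.png

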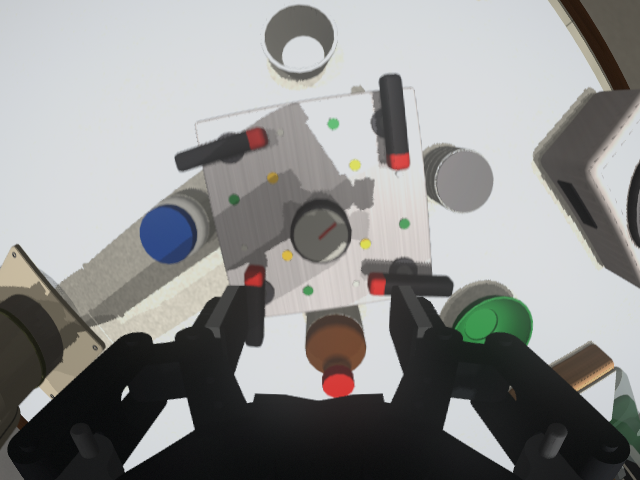

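```bash
python3 - <<'E'
from h import *
im,p=snap("wrist","w2")
show()
hsv=cv2.cvtColor(im,cv2.COLOR_BGR2HSV)
for nm,lo,hi in [("g",(45,90,60),(80,255,255)),("y",(18,100,90),(35,255,255)),("r",(0,150,80),(6,255,255))]:
    m=cv2.inRange(hsv,lo,hi)
    n,l,st,c=cv2.connectedComponentsWithStats(m)
    for i in range(1,n):
        if st[i,4]>25 and st[i,4]<2000:
            print(nm,c[i].round(1),st[i,4],atz("wrist",c[i],.1195 if nm!="r" else .16,p).round(4))
import pickle; pickle.dump(p,open("p2.pkl","wb"))
E
```

```text
1.45 [ 0.5323 -0.1546  0.2642] [-0.8  0.7  0.5] 0.703 [ 0.65  0.18 -0.51  1.51  0.09  1.47 -0.58]
x [-0.655 -0.755 -0.001] y [ 0.     0.002 -1.   ] z [ 0.755 -0.655 -0.001]
g [334.4 129. ] 83 [ 0.5922 -0.1056  0.1195]
g [235.1 204. ] 68 [ 0.4811 -0.0971  0.1195]
g [404.9 228.7] 71 [ 0.5837 -0.2165  0.1195]
g [308.7 294.7] 63 [ 0.4729 -0.2081  0.1195]
y [355.8 170.2] 89 [ 0.583  -0.1455  0.1195]
y [273.9 182.8] 95 [ 0.5208 -0.1066  0.1195]
y [366.  248.5] 84 [ 0.5441 -0.2075  0.1195]
y [287.9 259.7] 85 [ 0.4819 -0.1684  0.1195]
r [256.6 144.1] 207 [ 0.5383 -0.0742  0.16  ]
r [400.9 167.6] 239 [ 0.6113 -0.1609  0.16  ]
r [254.9 283.7] 231 [ 0.4583 -0.1574  0.16  ]
r [378.2 291.7] 219 [ 0.5325 -0.2313  0.16  ]
r [338.2 387.8] 511 [ 0.4406 -0.2891  0.16  ]
```

Emit:
move_arm:
  targets:
    - [[-0.0965,0,0.0755],-0.23]
    - [[-0.0965,0,0.0755],-0.23]
    - [[-0.0965,0,0.0755],-0.23]
    - [[-0.0965,0.08,0.0755],-0.23]
    - [[-0.0965,0.13,0.0755],-0.23]
    - [[-0.0965,0.16,0.0755],-0.23]
    - [[-0.0965,0.16,0.0755],-0.23]

```text
clock: 2.33
ee_pos: [0.6249, -0.1423, 0.1349]
tool_rot: [-0.862, 1.643, -1.64]
force: [0.4, -0.3, -0.3]
gripper_width: 0.699
```

```bash
python3 - <<'E'
from h import *
im,p=snap("wrist","w3")
show()
E
```

```text
2.375 [ 0.6262 -0.1421  0.1368] [ 1.  -0.3  1.2] 0.698 [ 0.54  0.45 -0.52  1.46  0.23  1.29 -0.61]
x [-0.571 -0.821  0.001] y [-0.001 -0.    -1.   ] z [ 0.821 -0.571 -0.001]
```

View pics/w3.png

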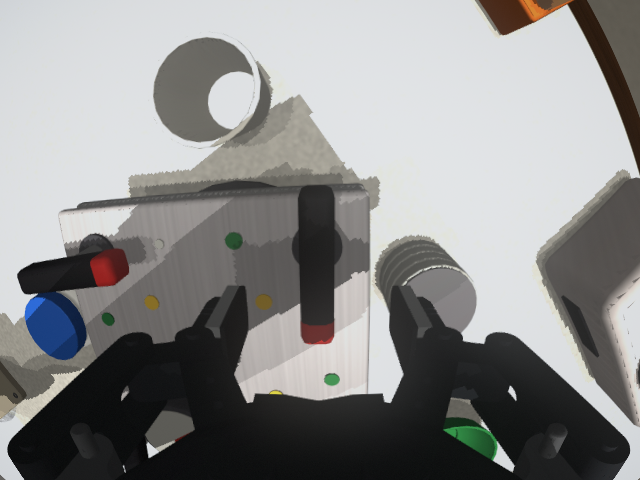

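```bash
python3 - <<'E'
from h import *
s=monitor.state();p=(s["ee_pos"],s["tool_rot"]); show(s)
M=R.from_rotvec(p[1]).as_matrix()
f=lambda x,y,z: proj("wrist",p[0]+M@[x,y,z],p).round(0)
print("tcp",f(0,0,0),"grasp",f(0,-.019,0),"tips",f(0,-.0,.03),f(0,0,-.03),f(0,-.01,.03),f(0.011,-.01,.03),f(-.011,-.01,.03))
print("bar ctr top expected",proj("wrist",[.6285,-.1359,.163],p),proj("wrist",[.629,-.1349,.163],p))
E
```

```text
2.375 [ 0.6262 -0.1421  0.1368] [ 1.  -0.3  1.2] 0.698 [ 0.54  0.45 -0.52  1.46  0.23  1.29 -0.61]
x [-0.571 -0.821  0.001] y [-0.001 -0.    -1.   ] z [ 0.821 -0.571 -0.001]
tcp [318. 270.] grasp [318. 285.] tips [375. 270.] [261. 270.] [378. 277.] [376. 297.] [379. 256.]
bar ctr top expected [314.03662096 278.11819672] [313.67289006 275.8543424 ]
```

```bash
python3 - <<'E'
from h import *
s=monitor.state();p=(s["ee_pos"],s["tool_rot"])
for px in [(316,187),(318,325)]: print(atz("wrist",px,.163,p).round(4))
a=atz("wrist",(316,187),.163,p);b=atz("wrist",(318,325),.163,p); print((a+b)/2,np.hypot(*(a-b)[:2]),np.arctan2(*(b-a)[1::-1]))
E
```

```text
[ 0.6528 -0.1025  0.163 ]
[ 0.6161 -0.157   0.163 ]
[ 0.63443273 -0.12975065  0.163     ] 0.06565904507021982 -2.164891586778309
```

Emit:
move_arm:
  targets:
    - [[-0.007,0,0],0]
    - [[-0.007,0,0],0]
    - [[-0.007,0,0],0]
    - [[-0.007,0,0],0]
  jaw: 0
  squeeze: 40

```text
clock: 2.88
ee_pos: [0.6303, -0.1366, 0.1368]
tool_rot: [-0.859, 1.64, -1.64]
force: [0.3, 0.5, 0.7]
gripper_width: 0.004
```

```bash
python3 - <<'E'
from h import *
show()
E
```

```text
2.875 [ 0.6303 -0.1366  0.1368] [0.3 0.5 0.7] 0.004 [ 0.53  0.46 -0.52  1.45  0.23  1.29 -0.62]
x [-0.57  -0.822  0.   ] y [ 0. -0. -1.] z [ 0.822 -0.57   0.   ]
```

```bash
python3 - <<'E'
from h import *
im,p=snap("wrist","w4"); show()
im=optics.get_image("side")[:,:,::-1]; c=im[130:330,220:440]; cv2.imwrite("pics/s4.png",cv2.resize(c,(660,600)))
E
```

```text
2.925 [ 0.6302 -0.1365  0.1368] [-0.3 -0.   0.6] 0.002 [ 0.53  0.46 -0.52  1.45  0.23  1.29 -0.62]
x [-0.57  -0.822  0.   ] y [ 0. -0. -1.] z [ 0.822 -0.57   0.   ]
```

View pics/w4.png

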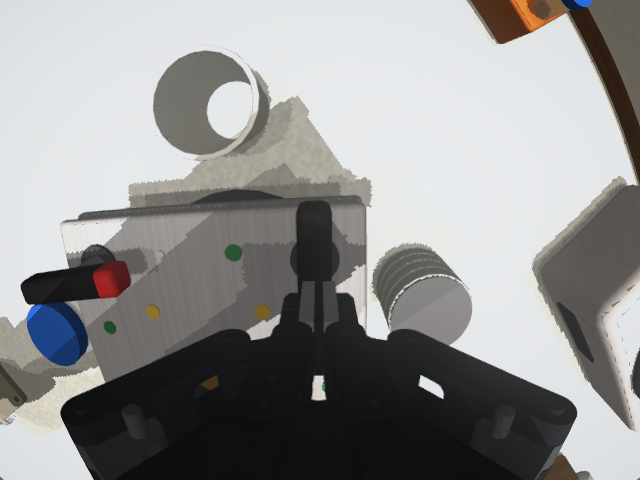

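View pics/s4.png

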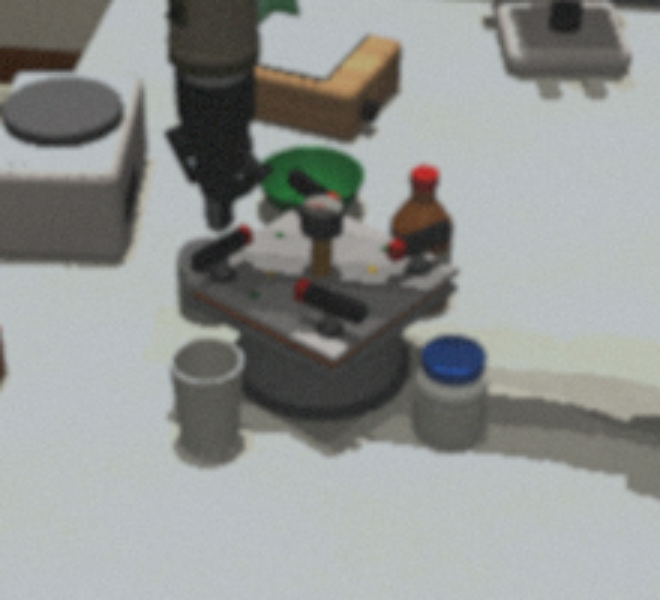

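```bash
python3 - <<'E'
from h import *
s=monitor.state()
e=s["ee_pos"]
for dz in (0,.02,.04,.06,.08): print(dz,proj("side",e+[0,0,dz]),(proj("side",e+[0,0,dz])-[220,130])*3)
for z in (.143,.153,.163): print(z,(proj("side",[.629,-.1355,z])-[220,130])*3)
for nm,x,y in(("l",.5102,-.0610),("bot",.4358,-.1796),("r",.5543,-.2540)):print(nm,(proj("side",[x,y,.153])-[220,130])*3)
im,p=snap("top","t4"); 
for dz in (0,.04,.08): print(proj("top",e+[0,0,dz]))
cv2.imwrite("pics/t4z.png",cv2.resize(im[150:350,200:440],(720,600)))
E
```

```text
0 [292.41142459 216.30051081] [217.23427376 258.90153242]
0.02 [292.22886941 210.77402872] [216.68660824 242.32208617]
0.04 [292.04355175 205.16391805] [216.13065526 225.49175414]
0.06 [291.85540843 199.46826606] [215.56622528 208.40479817]
0.08 [291.6643743  193.68510127] [214.99312291 191.0553038 ]
0.143 [218.06543255 254.38255225]
0.153 [217.79493456 246.08242932]
0.163 [217.52239926 237.71979258]
l [326.28749598 300.31181182]
bot [415.76449605 237.80648532]
r [309.00905329 188.9810654 ]
[368.89061367 218.90331335]
[369.99651199 217.00526423]
[371.16052955 215.00746527]
```

View pics/t4z.png

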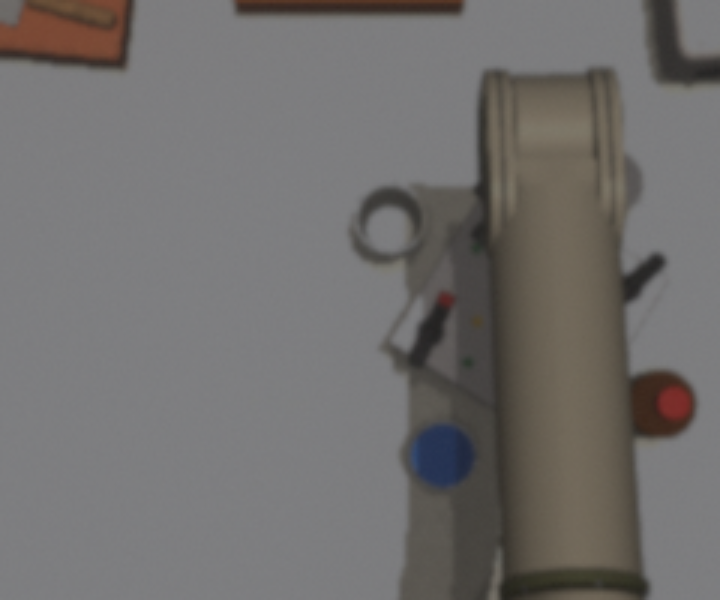

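```bash
python3 - <<'E'
from h import *
im=optics.get_image("side")[:,:,::-1]; c=im[165:235,260:340]; cv2.imwrite("pics/s5.png",cv2.resize(c,(680,595),interpolation=cv2.INTER_CUBIC))
w=cv2.imread("pics/w4.png")[180:420,220:420];cv2.imwrite("pics/w4z.png",cv2.resize(w,(500,600),interpolation=cv2.INTER_CUBIC))
E
```

```text
(no output)
```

View pics/s5.png

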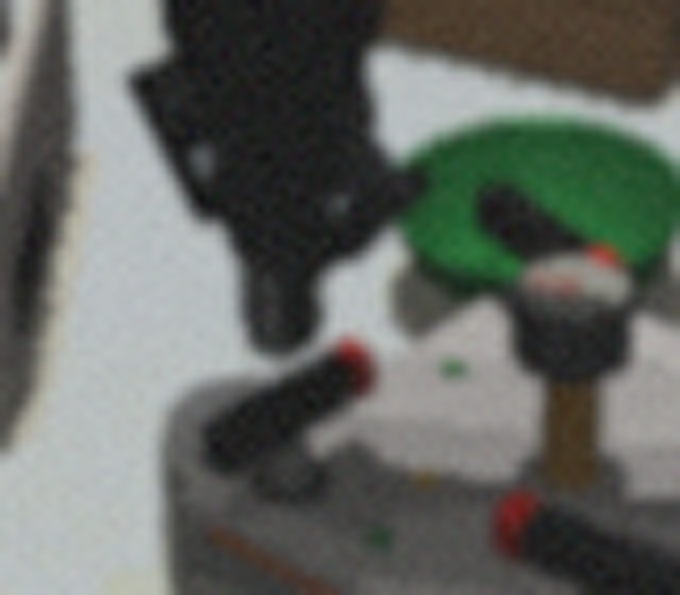

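View pics/w4z.png

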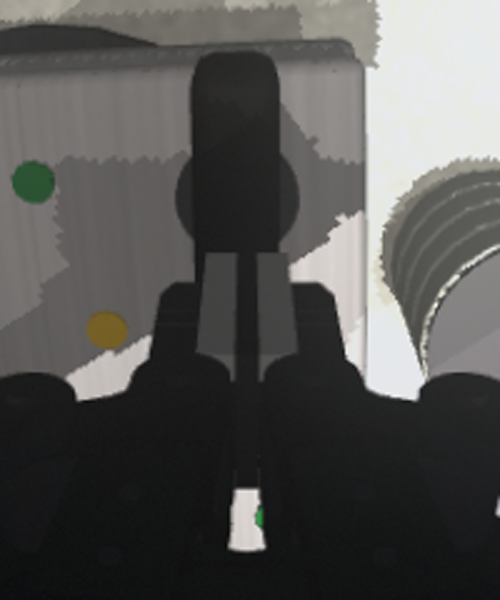

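Emit:
move_arm:
  targets:
    - [[0,0,0],0]
    - [[0,0,0],0]
    - [[0,0,0],0]
    - [[0,0.02,0],0]
    - [[0,0.042,0],0]
    - [[0,0.042,0],0]
  jaw: 0.55

```text
clock: 3.82
ee_pos: [0.6287, -0.1363, 0.1004]
tool_rot: [-0.862, 1.643, -1.638]
force: [0.4, -0.4, -0.3]
gripper_width: 0.554
```

```bash
python3 - <<'E'
from h import *
im,p=snap("wrist","w6"); show()
im=optics.get_image("side")[:,:,::-1]; c=im[165:235,260:340]; cv2.imwrite("pics/s6.png",cv2.resize(c,(680,595),interpolation=cv2.INTER_CUBIC))
E
```

```text
3.875 [ 0.6295 -0.1364  0.1017] [-0.6 -0.8  1. ] 0.552 [ 0.53  0.49 -0.52  1.49  0.25  1.23 -0.63]
x [-0.57  -0.822  0.001] y [-0.002  0.001 -1.   ] z [ 0.822 -0.57  -0.002]
```

View pics/w6.png

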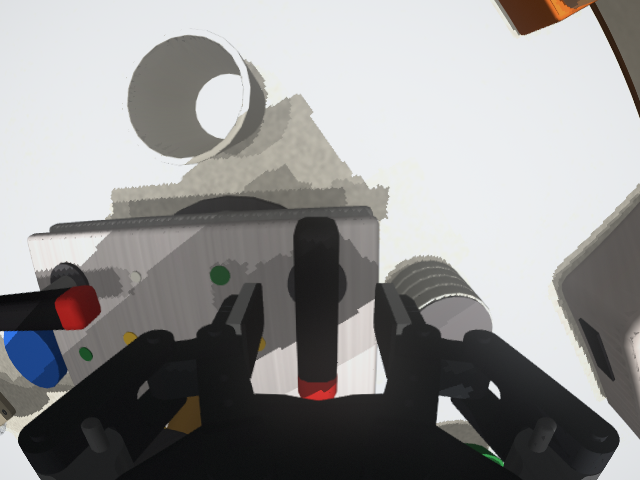

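View pics/s6.png

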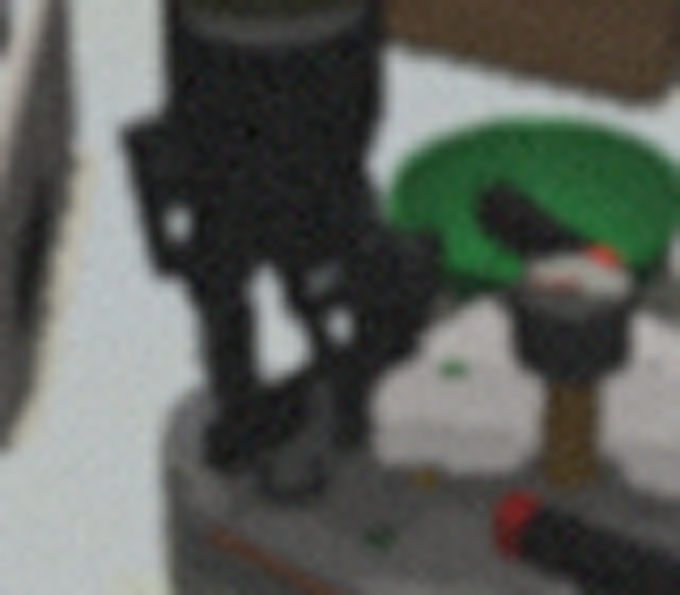

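Emit:
move_arm:
  targets:
    - [[0,0,0],0]
    - [[0,0,0],0]
    - [[0,0,0],0]
    - [[0,0,0],0]
  jaw: 0
  squeeze: 40

```text
clock: 4.42
ee_pos: [0.6291, -0.1355, 0.1035]
tool_rot: [-0.861, 1.641, -1.638]
force: [-6.6, 3.3, 6.0]
gripper_width: 0.176
```

```bash
python3 - <<'E'
from h import *
show()
E
```

```text
4.425 [ 0.6291 -0.1355  0.1035] [-6.6  3.3  6. ] 0.176 [ 0.53  0.49 -0.52  1.49  0.25  1.23 -0.63]
x [-0.569 -0.822  0.001] y [-0.002  0.001 -1.   ] z [ 0.822 -0.569 -0.002]
```

Emit:
move_arm:
  targets:
    - [[0,0.001,0],0.25]
    - [[0,0.002,0],0.5]
    - [[0,0.003,0],0.75]
    - [[0,0.004,0],1.0]

```text
clock: 4.92
ee_pos: [0.63, -0.1356, 0.1014]
tool_rot: [-0.462, 1.965, -1.965]
force: [-6.8, 3.6, 11.2]
gripper_width: 0.178
```

Emit:
move_arm:
  targets:
    - [[0,0.001,0],0.25]
    - [[0,0.002,0],0.48]
    - [[0,0.002,0],0.48]
    - [[0,0.002,0],0.48]

```text
clock: 5.42
ee_pos: [0.6304, -0.1355, 0.1002]
tool_rot: [-0.237, 2.102, -2.102]
force: [-6.6, 3.4, 10.9]
gripper_width: 0.18
```

```bash
cat >> h.py <<'E'
def ang():
    M=R.from_rotvec(monitor.state()["tool_rot"]).as_matrix(); return np.arctan2(M[1,0],M[0,0])
E
python3 - <<'E'
from h import *
show(); print(ang(), "torque",monitor.state()["torque"])
im,p=snap("wrist","w7")
E
```

```text
5.425 [ 0.6304 -0.1355  0.1002] [-6.6  3.4 10.9] 0.18 [ 0.43  0.47 -0.39  1.5   0.18  1.21 -1.33]
x [-0.975 -0.223 -0.001] y [ 0.001  0.    -1.   ] z [ 0.223 -0.975 -0.   ]
-2.9163343035604092 torque [ 0.59755399  1.59832318 -0.21799938]
```

View pics/w7.png

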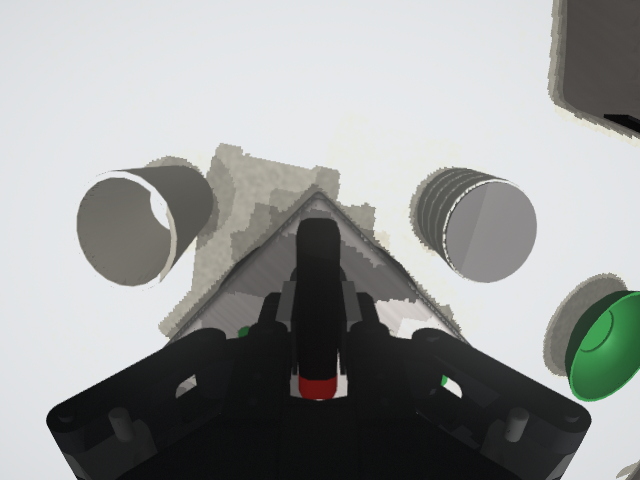

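Emit:
move_arm:
  targets:
    - [[0,0,0],0]
    - [[0,0,0],0]
    - [[0,-0.05,0],0]
    - [[0,-0.116,0],0]
    - [[0.07,-0.116,0],-0.3]
    - [[0.14,-0.116,0],-0.6]
    - [[0.21,-0.116,0],-0.9]
    - [[0.248,-0.116,-0.002],-1]
    - [[0.248,-0.116,-0.002],-1]
    - [[0.248,-0.116,-0.002],-1]
  jaw: 0.55

```text
clock: 6.72
ee_pos: [0.4371, -0.179, 0.1912]
tool_rot: [-0.681, 1.799, -1.8]
force: [0.3, 1.0, 0.0]
gripper_width: 0.546
```

```bash
python3 - <<'E'
from h import *
show(); print(ang())
im,p=snap("wrist","w8")
show()
E
```

```text
6.725 [ 0.4371 -0.179   0.1912] [0.3 1.  0. ] 0.546 [ 0.72  0.02 -0.43  1.83  0.01  1.29 -0.56]
x [-0.749 -0.663 -0.   ] y [ 0.001 -0.    -1.   ] z [ 0.663 -0.749  0.001]
-2.4171179858850858
6.775 [ 0.4373 -0.1787  0.1911] [-0.5  0.1  0.2] 0.548 [ 0.72  0.02 -0.43  1.83  0.01  1.29 -0.56]
x [-0.748 -0.663 -0.   ] y [ 0.  0. -1.] z [ 0.663 -0.748  0.   ]
```

View pics/w8.png

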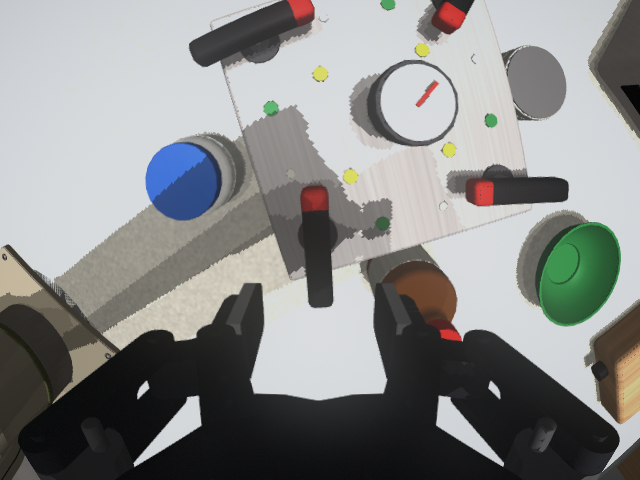

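```bash
python3 - <<'E'
from h import *
s=monitor.state();p=(s["ee_pos"],s["tool_rot"])
a=atz("wrist",(321,304),.162,p);b=atz("wrist",(314,188),.162,p); print((a+b)/2,np.hypot(*(a-b)[:2]),np.arctan2(*(b-a)[1::-1]),a,b)
E
```

```text
[ 0.43866842 -0.17699232  0.162     ] 0.07322940506534133 0.7824598400344938 [ 0.41270195 -0.20280664  0.162     ] [ 0.46463489 -0.151178    0.162     ]
```

Emit:
move_arm:
  targets:
    - [[-0.002,0.05,0],-0.1]
    - [[-0.002,0.09,0],-0.1]
    - [[-0.002,0.114,0],-0.1]
    - [[-0.002,0.114,0],-0.1]

```text
clock: 7.28
ee_pos: [0.4374, -0.1771, 0.0984]
tool_rot: [-0.723, 1.769, -1.764]
force: [1.2, 0.0, 0.5]
gripper_width: 0.546
```

Emit:
move_arm:
  targets:
    - [[0,0,0],0]
    - [[0,0,0],0]
    - [[0,0,0],0]
  jaw: 0

```text
clock: 7.65
ee_pos: [0.4379, -0.1778, 0.1006]
tool_rot: [-0.721, 1.766, -1.767]
force: [-2.9, 3.5, 5.4]
gripper_width: 0.177
```

```bash
python3 - <<'E'
from h import *
show(); print(ang())
E
```

```text
7.65 [ 0.4379 -0.1778  0.1006] [-2.9  3.5  5.4] 0.177 [ 0.71  0.1  -0.44  1.95  0.05  1.1  -0.54]
x [-0.714 -0.7   -0.   ] y [ 0.001 -0.    -1.   ] z [ 0.7   -0.714  0.   ]
-2.366614791160371
```

Emit:
move_arm:
  targets:
    - [[0,0.001,0],0.25]
    - [[0,0.002,0],0.5]
    - [[0,0.003,0],0.75]
    - [[0,0.003,0],1.0]
    - [[0,0.003,0],1.0]
    - [[0,0.003,0],1.0]

```text
clock: 8.4
ee_pos: [0.4383, -0.179, 0.0987]
tool_rot: [-0.284, 2.072, -2.076]
force: [-4.0, -0.5, 8.2]
gripper_width: 0.178
```

```bash
python3 - <<'E'
from h import *
show(); print(ang())
E
```

```text
8.4 [ 0.4383 -0.179   0.0987] [-4.  -0.5  8.2] 0.178 [ 0.68  0.1  -0.41  1.95  0.05  1.1  -1.04]
x [-0.963 -0.27  -0.001] y [ 0.002 -0.002 -1.   ] z [ 0.27  -0.963  0.002]
-2.8678492487353413
```

Emit:
move_arm:
  targets:
    - [[0,0,0],0]
    - [[0,0,0],0]
    - [[0,-0.05,0],0]
    - [[0,-0.117,0],0]
    - [[-0.06,-0.117,-0.055],-0.35]
    - [[-0.1,-0.117,-0.09],-0.7]
    - [[-0.128,-0.117,-0.116],-1]
  jaw: 0.55

```text
clock: 9.28
ee_pos: [0.512, -0.0588, 0.1911]
tool_rot: [-0.726, 1.762, -1.762]
force: [-0.5, -1.2, -0.3]
gripper_width: 0.548
```

Emit:
move_arm:
  targets:
    - [[0,0,0],-0.35]
    - [[0,0,0],-0.7]
    - [[0,0,0],-1]

```text
clock: 9.65
ee_pos: [0.5111, -0.0608, 0.1908]
tool_rot: [-1.058, 1.42, -1.42]
force: [0.4, 0.1, 0.6]
gripper_width: 0.55
```

Emit:
move_arm:
  targets:
    - [[0,0,0],-0.35]
    - [[0,0,0],-0.7]
    - [[0,0,0],-1]

```text
clock: 10.02
ee_pos: [0.5111, -0.0609, 0.1909]
tool_rot: [-1.301, 1.054, -1.054]
force: [0.6, 0.2, 0.4]
gripper_width: 0.557
```

Emit:
move_arm:
  targets:
    - [[0,0,0],-0.35]
    - [[0,0,0],-0.7]
    - [[0,0,0],-1]
    - [[0,0,0],-1]
    - [[0,0,0],-1]

```text
clock: 10.65
ee_pos: [0.511, -0.061, 0.1909]
tool_rot: [-1.462, 0.679, -0.679]
force: [0.0, 0.5, 0.1]
gripper_width: 0.55
```

```bash
python3 - <<'E'
from h import *
show(); print(ang())
im,p=snap("wrist","w9")
show()
E
```

```text
10.65 [ 0.511  -0.061   0.1909] [0.  0.5 0.1] 0.55 [ 0.63  0.14 -0.65  1.72  0.09  1.31  0.66]
x [ 0.645 -0.764  0.   ] y [-0. -0. -1.] z [ 0.764  0.645 -0.   ]
-0.8701722239103994
10.7 [ 0.511 -0.061  0.191] [ 0.1 -1.   1.1] 0.548 [ 0.63  0.14 -0.65  1.72  0.09  1.31  0.66]
x [ 0.645 -0.764  0.   ] y [-0. -0. -1.] z [ 0.764  0.645 -0.   ]
```

View pics/w9.png

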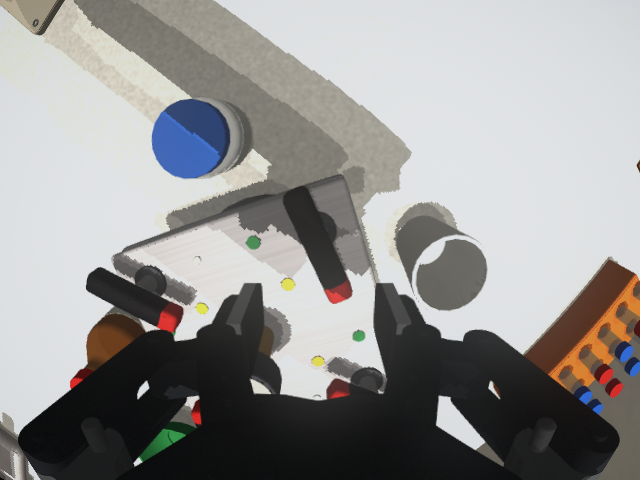

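```bash
python3 - <<'E'
from h import *
s=monitor.state();p=(s["ee_pos"],s["tool_rot"])
a=atz("wrist",(296,191),.163,p);b=atz("wrist",(341,298),.163,p); print((a+b)/2,np.hypot(*(a-b)[:2]),np.arctan2(*(b-a)[1::-1]))
E
```

```text
[ 0.51071052 -0.05768086  0.163     ] 0.07207115338045549 -0.4874540377795864
```

Emit:
move_arm:
  targets:
    - [[0,0,0],-0.3]
    - [[0,0,0],-0.6]
    - [[0,0.04,0],-0.8]
    - [[0,0.09,0],-0.8]
    - [[0,0.113,0],-0.8]
    - [[0,0.113,0],-0.8]

```text
clock: 11.45
ee_pos: [0.5105, -0.0608, 0.1]
tool_rot: [-1.539, 0.368, -0.365]
force: [-0.2, 0.6, 0.2]
gripper_width: 0.547
```

Emit:
move_arm:
  targets:
    - [[0,0,0],0]
    - [[0,0,0],0]
    - [[0,0,0],0]
  jaw: 0

```text
clock: 11.82
ee_pos: [0.5119, -0.0613, 0.1018]
tool_rot: [-1.54, 0.364, -0.368]
force: [-0.2, -0.8, 5.5]
gripper_width: 0.178
```

```bash
python3 - <<'E'
from h import *
show(); print(ang())
E
```

```text
11.825 [ 0.5119 -0.0613  0.1018] [-0.2 -0.8  5.5] 0.178 [ 0.64  0.23 -0.67  1.83  0.16  1.13  1.01]
x [ 0.893 -0.45   0.002] y [ 0.002 -0.001 -1.   ] z [0.45  0.893 0.   ]
-0.4669180932892328
```

Emit:
move_arm:
  targets:
    - [[0,0.001,0],0.25]
    - [[0,0.002,0],0.5]
    - [[0,0.003,0],0.75]
    - [[0,0.003,0],1.0]

```text
clock: 12.32
ee_pos: [0.5117, -0.0611, 0.0997]
tool_rot: [-1.435, 0.755, -0.758]
force: [-2.6, 0.1, 9.6]
gripper_width: 0.177
```

Emit:
move_arm:
  targets:
    - [[0,0.001,0],0.25]
    - [[0,0.002,0],0.5]
    - [[0,0.002,0],0.76]
    - [[0,0.002,0],0.76]
    - [[0,0.002,0],0.76]

```text
clock: 12.95
ee_pos: [0.5111, -0.0606, 0.0978]
tool_rot: [-1.307, 1.042, -1.043]
force: [-5.4, 2.7, 11.1]
gripper_width: 0.176
```

```bash
python3 - <<'E'
from h import *
show(); print(ang())
E
```

```text
12.95 [ 0.5111 -0.0606  0.0978] [-5.4  2.7 11.1] 0.176 [ 0.54  0.22 -0.57  1.84  0.13  1.12  0.15]
x [ 0.222 -0.975  0.   ] y [ 0. -0. -1.] z [0.975 0.222 0.   ]
-1.3468286279925352
```

Emit:
move_arm:
  targets:
    - [[0,0,0],0]
    - [[0,0,0],0]
    - [[0,-0.05,0],0]
    - [[0,-0.118,0],0]
    - [[0.07,-0.118,0],-0.3]
    - [[0.14,-0.118,0],-0.6]
    - [[0.21,-0.118,0],-0.9]
    - [[0.247,-0.118,0],-1]
    - [[0.247,-0.118,0],-1]
    - [[0.247,-0.118,0],-1]
  jaw: 0.55

```text
clock: 14.2
ee_pos: [0.555, -0.2526, 0.1908]
tool_rot: [-1.467, 0.662, -0.661]
force: [-0.5, -0.3, 0.2]
gripper_width: 0.548
```

```bash
python3 - <<'E'
from h import *
im,p=snap("wrist","w10")
show(); print(ang())
E
```

```text
14.25 [ 0.5551 -0.2522  0.191 ] [ 1.1 -0.9 -0.3] 0.556 [ 0.74  0.34 -0.49  1.49  0.16  1.36  0.96]
x [ 0.663 -0.748 -0.   ] y [ 0.     0.001 -1.   ] z [0.748 0.663 0.   ]
-0.8457632409776286
```

View pics/w10.png

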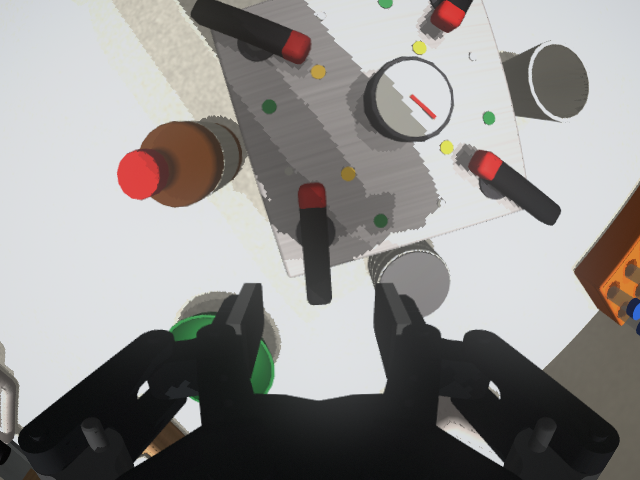

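Emit:
move_arm:
  targets:
    - [[0,0.05,0],-0.12]
    - [[0,0.09,0],-0.12]
    - [[0,0.115,0],-0.12]
    - [[0,0.115,0],-0.12]

```text
clock: 14.75
ee_pos: [0.5544, -0.2528, 0.0982]
tool_rot: [-1.482, 0.616, -0.613]
force: [-0.1, 0.3, 1.0]
gripper_width: 0.553
```

Emit:
move_arm:
  targets:
    - [[0,0,0],0]
    - [[0,0,0],0]
    - [[0,0,0],0]
  jaw: 0

```text
clock: 15.12
ee_pos: [0.5552, -0.2548, 0.1003]
tool_rot: [-1.483, 0.614, -0.618]
force: [-2.1, -3.9, 5.2]
gripper_width: 0.18
```

```bash
python3 - <<'E'
from h import *
show(); print(ang())
E
```

```text
15.125 [ 0.5552 -0.2548  0.1003] [-2.1 -3.9  5.2] 0.18 [ 0.74  0.41 -0.49  1.6   0.2   1.19  0.99]
x [ 0.705 -0.709  0.002] y [ 0.001 -0.002 -1.   ] z [ 0.709  0.705 -0.   ]
-0.7879199099033035
```

Emit:
move_arm:
  targets:
    - [[0,0.001,0],0.25]
    - [[0,0.002,0],0.5]
    - [[0,0.003,0],0.75]
    - [[0,0.003,0],1.0]
    - [[0,0.003,0],1.0]

```text
clock: 15.75
ee_pos: [0.5551, -0.2557, 0.0982]
tool_rot: [-1.33, 0.998, -1.003]
force: [-3.7, -5.0, 8.7]
gripper_width: 0.177
```

Emit:
move_arm:
  targets:
    - [[0,0,0],0.1]
    - [[0,0,0],0.1]
    - [[0,0,0],0.1]
    - [[0,0,0],0.1]

```text
clock: 16.25
ee_pos: [0.555, -0.2557, 0.0981]
tool_rot: [-1.311, 1.035, -1.039]
force: [-4.0, -5.1, 8.2]
gripper_width: 0.172
```

```bash
python3 - <<'E'
from h import *
show(); print(ang())
im=optics.get_image("side")[:,:,::-1]; c=im[160:290,250:390]; cv2.imwrite("pics/s11.png",cv2.resize(c,(646,600),interpolation=cv2.INTER_CUBIC))
im,p=snap("wrist","w11")
E
```

```text
16.25 [ 0.555  -0.2557  0.0981] [-4.  -5.1  8.2] 0.172 [ 0.67  0.4  -0.4   1.6   0.17  1.17  0.47]
x [ 0.23  -0.973  0.003] y [ 0.001 -0.003 -1.   ] z [0.973 0.23  0.001]
-1.3389231524379848
```

View pics/s11.png

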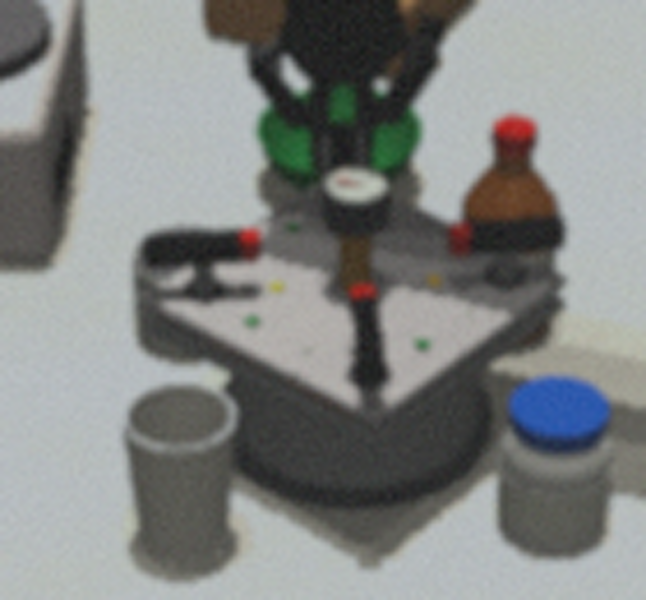

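View pics/w11.png

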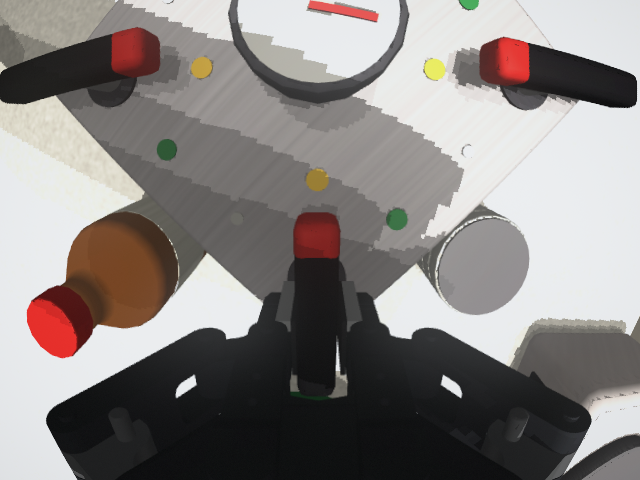

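Emit:
move_arm:
  targets:
    - [[0,0.001,0],0.25]
    - [[0,0.002,0],0.5]
    - [[0,0.003,0],0.75]
    - [[0,0.003,0],1.0]

```text
clock: 16.85
ee_pos: [0.5544, -0.2563, 0.096]
tool_rot: [-1.069, 1.405, -1.41]
force: [-7.5, -6.7, 11.9]
gripper_width: 0.179
```

Emit:
move_arm:
  targets:
    - [[0,0.001,0],0.25]
    - [[0,0.002,0],0.5]
    - [[0,0.002,0],0.7]
    - [[0,0.002,0],0.8]
    - [[0,0.002,0],0.8]
    - [[0,0.002,0],0.8]

```text
clock: 17.6
ee_pos: [0.5541, -0.2564, 0.0944]
tool_rot: [-0.816, 1.68, -1.685]
force: [-7.7, -7.1, 11.7]
gripper_width: 0.178
```

```bash
python3 - <<'E'
from h import *
show(); print(ang(),monitor.state()["torque"])
im,p=snap("wrist","w12")
E
```

```text
17.6 [ 0.5541 -0.2564  0.0944] [-7.7 -7.1 11.7] 0.178 [ 0.56  0.38 -0.25  1.61  0.11  1.16 -0.39]
x [-0.62  -0.785  0.002] y [ 0.    -0.003 -1.   ] z [ 0.785 -0.62   0.002]
-2.239598744599278 [-0.68547976  2.0192512  -0.11722387]
```

View pics/w12.png

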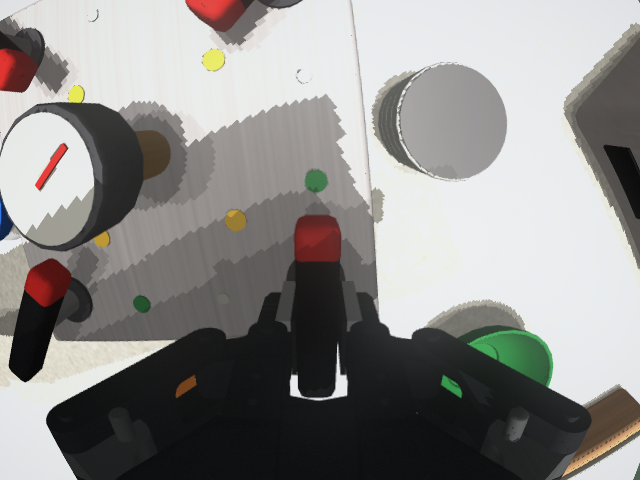

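Emit:
move_arm:
  targets:
    - [[0,0,0],0]
    - [[0,0,0],0]
    - [[0,-0.05,0],0]
    - [[0,-0.123,0],0]
    - [[-0.045,-0.123,-0.055],-0.3]
    - [[-0.09,-0.123,-0.11],-0.6]
    - [[-0.13,-0.123,-0.165],-0.9]
    - [[-0.155,-0.123,-0.193],-1]
    - [[-0.155,-0.123,-0.193],-1]
  jaw: 0.55

```text
clock: 18.77
ee_pos: [0.5102, -0.0583, 0.1913]
tool_rot: [-1.127, 1.328, -1.328]
force: [0.7, -0.4, 0.2]
gripper_width: 0.55
```

Emit:
move_arm:
  targets:
    - [[0,0,0],-0.3]
    - [[0,0,0],-0.6]
    - [[0,0,0],-0.79]
    - [[0,0,0],-0.79]

```text
clock: 19.27
ee_pos: [0.5104, -0.062, 0.1908]
tool_rot: [-1.308, 1.042, -1.041]
force: [-0.1, -0.4, 0.1]
gripper_width: 0.55
```

```bash
python3 - <<'E'
from h import *
show(); print(ang())
im,p=snap("wrist","w13")
E
```

```text
19.275 [ 0.5104 -0.062   0.1908] [-0.1 -0.4  0.1] 0.55 [ 0.46  0.12 -0.46  1.73  0.05  1.3   0.21]
x [ 0.224 -0.975 -0.   ] y [-0. -0. -1.] z [ 0.975  0.224 -0.   ]
-1.3453132525750162
```

View pics/w13.png

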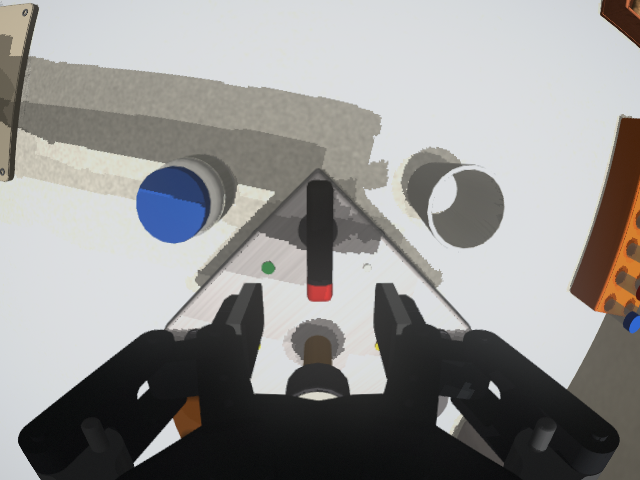

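Emit:
move_arm:
  targets:
    - [[0,0.05,0],0]
    - [[0,0.09,0],0]
    - [[0,0.117,0],0]
    - [[0,0.117,0],0]

```text
clock: 19.82
ee_pos: [0.5091, -0.0611, 0.096]
tool_rot: [-1.309, 1.043, -1.039]
force: [1.3, 0.2, 1.1]
gripper_width: 0.548
```

Emit:
move_arm:
  targets:
    - [[0,0,0],0]
    - [[0,0,0],0]
    - [[0,0,0],0]
  jaw: 0

```text
clock: 20.2
ee_pos: [0.5107, -0.0609, 0.0984]
tool_rot: [-1.308, 1.038, -1.04]
force: [-0.0, -1.0, 4.5]
gripper_width: 0.178
```

Emit:
move_arm:
  targets:
    - [[0,0.001,0],0.25]
    - [[0,0.002,0],0.5]
    - [[0,0.003,0],0.75]
    - [[0,0.003,0],1.0]

```text
clock: 20.7
ee_pos: [0.5106, -0.0603, 0.0963]
tool_rot: [-1.066, 1.407, -1.409]
force: [-4.6, 1.6, 8.3]
gripper_width: 0.178
```

Emit:
move_arm:
  targets:
    - [[0,0.001,0],0.25]
    - [[0,0.002,0],0.5]
    - [[0,0.002,0],0.7]
    - [[0,0.002,0],0.8]
    - [[0,0.002,0],0.8]
    - [[0,0.002,0],0.8]

```text
clock: 21.45
ee_pos: [0.5104, -0.0598, 0.0947]
tool_rot: [-0.813, 1.683, -1.683]
force: [-7.2, 3.7, 10.3]
gripper_width: 0.177
```

```bash
python3 - <<'E'
from h import *
show(); print(ang(),monitor.state()["torque"])
im,p=snap("wrist","w14")
E
```

```text
21.45 [ 0.5104 -0.0598  0.0947] [-7.2  3.7 10.3] 0.177 [ 0.37  0.19 -0.37  1.86  0.08  1.1  -0.7 ]
x [-0.621 -0.784 -0.001] y [ 0.001  0.    -1.   ] z [ 0.784 -0.621  0.001]
-2.2410512363733117 [ 0.22884286  0.86659898 -0.10593333]
```

View pics/w14.png

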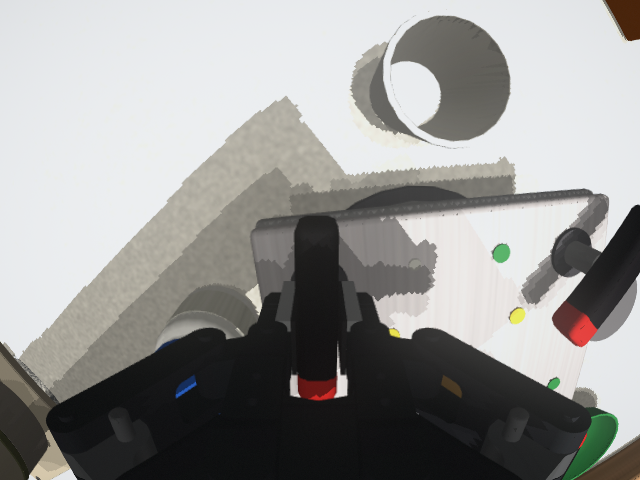

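Emit:
move_arm:
  targets:
    - [[0,0,0],0]
    - [[0,0,0],0]
    - [[0,-0.05,0],0]
    - [[0,-0.122,0],0]
    - [[-0.006,-0.122,0.06],0.35]
    - [[-0.013,-0.122,0.12],0.7]
    - [[-0.019,-0.122,0.175],1]
    - [[-0.019,-0.122,0.175],1]
  jaw: 0.55

```text
clock: 22.5
ee_pos: [0.6302, -0.1381, 0.1892]
tool_rot: [-0.403, 2.005, -2.005]
force: [0.1, 0.2, -0.6]
gripper_width: 0.552
```

Emit:
move_arm:
  targets:
    - [[0,0,0],0.2]
    - [[0,0,0],0.35]
    - [[0,0,0],0.35]
    - [[0,0,0],0.35]

```text
clock: 23.0
ee_pos: [0.629, -0.1357, 0.1912]
tool_rot: [-0.239, 2.101, -2.101]
force: [-0.5, -0.4, -0.0]
gripper_width: 0.552
```

```bash
python3 - <<'E'
from h import *
show(); print(ang())
im,p=snap("wrist","w15")
E
```

```text
23.0 [ 0.629  -0.1357  0.1912] [-0.5 -0.4 -0. ] 0.552 [ 0.33  0.39 -0.25  1.4   0.1   1.37 -1.27]
x [-0.974 -0.225 -0.   ] y [ 0. -0. -1.] z [ 0.225 -0.974  0.   ]
-2.914472060129918
```

View pics/w15.png

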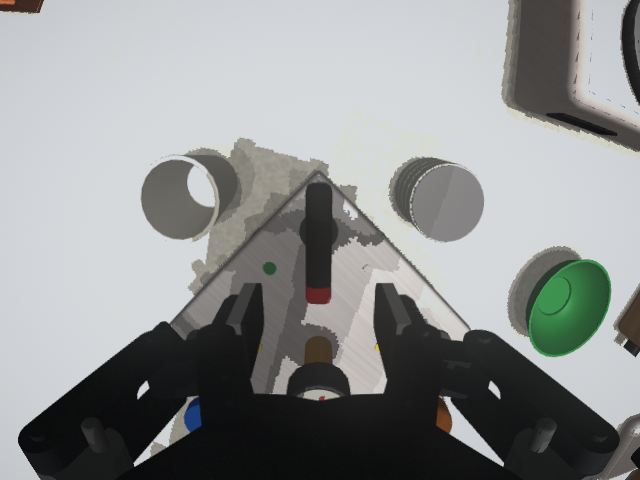

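Aligned over the far screw (bar centred at column 318). Down, grip, turn.

Emit:
move_arm:
  targets:
    - [[0,0.05,0],0]
    - [[0,0.09,0],0]
    - [[0,0.118,0],0]
    - [[0,0.118,0],0]

```text
clock: 23.55
ee_pos: [0.6279, -0.1357, 0.0949]
tool_rot: [-0.242, 2.104, -2.102]
force: [-0.3, -0.1, -0.3]
gripper_width: 0.548
```

Emit:
move_arm:
  targets:
    - [[0,0,0],0]
    - [[0,0,0],0]
    - [[0,0,0],0]
  jaw: 0

```text
clock: 23.92
ee_pos: [0.6301, -0.1355, 0.0981]
tool_rot: [-0.235, 2.101, -2.102]
force: [-0.4, 2.3, 5.4]
gripper_width: 0.177
```

Emit:
move_arm:
  targets:
    - [[0,0.001,0],0.25]
    - [[0,0.002,0],0.5]
    - [[0,0.003,0],0.75]
    - [[0,0.003,0],1.0]

```text
clock: 24.42
ee_pos: [0.6305, -0.1358, 0.0962]
tool_rot: [-0.294, -2.073, 2.074]
force: [1.1, 0.7, 5.6]
gripper_width: 0.179
```

Emit:
move_arm:
  targets:
    - [[0,0.001,0],0.25]
    - [[0,0.002,0],0.5]
    - [[0,0.002,0],0.7]
    - [[0,0.002,0],0.8]
    - [[0,0.002,0],0.8]
    - [[0,0.002,0],0.8]

```text
clock: 25.18
ee_pos: [0.6307, -0.1359, 0.0946]
tool_rot: [-0.646, -1.833, 1.833]
force: [1.8, 0.9, 8.0]
gripper_width: 0.183
```

```bash
python3 - <<'E'
from h import *
show(); print(ang()%(2*np.pi)-2*np.pi,monitor.state()["torque"])
E
```

```text
25.175 [ 0.6307 -0.1359  0.0946] [1.8 0.9 8. ] 0.183 [ 0.21  0.44 -0.1   1.52  0.04  1.18 -2.13]
x [-0.781  0.625 -0.003] y [ 0.004 -0.001 -1.   ] z [-0.625 -0.781 -0.002]
-3.8161705800730332 [-0.37476576  0.31976528 -0.07289483]
```

Emit:
move_arm:
  targets:
    - [[0,0,0],0]
    - [[0,0,0],0]
    - [[0,-0.05,0],0]
    - [[0,-0.123,0],0]
    - [[0.045,-0.123,0.055],-0.3]
    - [[0.09,-0.123,0.11],-0.6]
    - [[0.13,-0.123,0.165],-0.9]
    - [[0.154,-0.123,0.192],-1]
    - [[0.154,-0.123,0.192],-1]
  jaw: 0.55

```text
clock: 26.3
ee_pos: [0.4355, -0.1797, 0.1914]
tool_rot: [-0.19, -2.128, 2.129]
force: [0.8, 0.2, 0.4]
gripper_width: 0.55
```

Emit:
move_arm:
  targets:
    - [[0,0,0],-0.3]
    - [[0,0,0],-0.6]
    - [[0,0,0],-0.9]
    - [[0,0,0],-0.9]

```text
clock: 26.8
ee_pos: [0.4377, -0.1784, 0.1908]
tool_rot: [-0.286, 2.075, -2.075]
force: [-0.8, -0.4, -0.7]
gripper_width: 0.553
```

```bash
python3 - <<'E'
from h import *
show(); print(ang())
im,p=snap("wrist","w16")
E
```

```text
26.8 [ 0.4377 -0.1784  0.1908] [-0.8 -0.4 -0.7] 0.553 [ 0.4   0.   -0.11  1.84  0.    1.29 -1.01]
x [-0.963 -0.271  0.   ] y [-0.  0. -1.] z [ 0.271 -0.963 -0.   ]
-2.8675684948327027
```

View pics/w16.png

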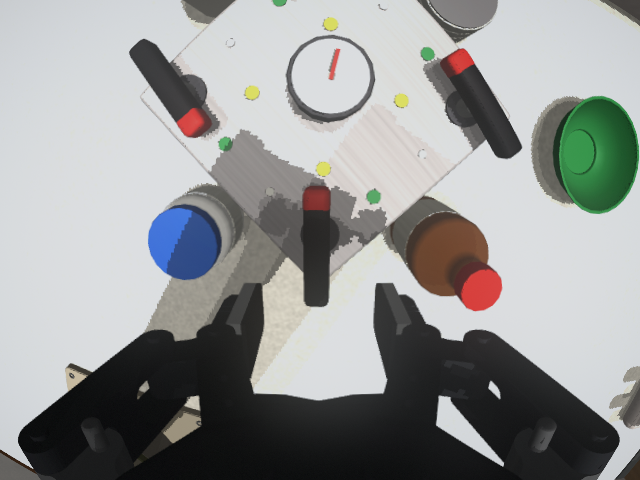

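Emit:
move_arm:
  targets:
    - [[0,0.05,0],0]
    - [[0,0.09,0],0]
    - [[0,0.118,0],0]
    - [[0,0.118,0],0]

```text
clock: 27.35
ee_pos: [0.4362, -0.1783, 0.0953]
tool_rot: [-0.287, 2.079, -2.076]
force: [-0.7, -0.7, 1.0]
gripper_width: 0.547
```

Emit:
move_arm:
  targets:
    - [[0,0,0],0]
    - [[0,0,0],0]
    - [[0,0,0],0]
  jaw: 0

```text
clock: 27.72
ee_pos: [0.4375, -0.178, 0.0978]
tool_rot: [-0.286, 2.074, -2.074]
force: [-3.0, 5.8, 4.4]
gripper_width: 0.178
```

Emit:
move_arm:
  targets:
    - [[0,0.001,0],0.25]
    - [[0,0.002,0],0.5]
    - [[0,0.003,0],0.75]
    - [[0,0.003,0],1.0]

```text
clock: 28.22
ee_pos: [0.437, -0.1788, 0.0957]
tool_rot: [-0.243, -2.099, 2.101]
force: [-6.5, 2.7, 6.8]
gripper_width: 0.176
```

Emit:
move_arm:
  targets:
    - [[0,0.001,0],0.25]
    - [[0,0.002,0],0.5]
    - [[0,0.002,0],0.75]
    - [[0,0.002,0],0.9]
    - [[0,0.002,0],0.9]
    - [[0,0.002,0],0.9]

```text
clock: 28.98
ee_pos: [0.4362, -0.1796, 0.0938]
tool_rot: [-0.643, -1.829, 1.832]
force: [-8.7, -0.9, 7.8]
gripper_width: 0.177
```

```bash
python3 - <<'E'
from h import *
show(); print(ang()%(2*np.pi)-2*np.pi,monitor.state()["torque"])
E
```

```text
28.975 [ 0.4362 -0.1796  0.0938] [-8.7 -0.9  7.8] 0.177 [ 0.36  0.09 -0.07  1.97  0.01  1.08 -1.96]
x [-0.78   0.626  0.   ] y [-0.001 -0.001 -1.   ] z [-0.626 -0.78   0.001]
-3.818192788566165 [-0.52454528  1.79241817 -0.00791579]
```

Open, lift, and back off to view everything.

Emit:
move_arm:
  targets:
    - [[0,0,0],0]
    - [[0,0,0],0]
    - [[0,-0.05,0],0]
    - [[0,-0.12,0],0]
    - [[0.05,-0.2,0.07],-0.3]
    - [[0.077,-0.25,0.096],-0.6]
    - [[0.077,-0.25,0.096],-1]
    - [[0.077,-0.25,0.096],-1]
    - [[0.077,-0.25,0.096],-1]
    - [[0.077,-0.25,0.096],-1]
  jaw: 0.55

```text
clock: 30.22
ee_pos: [0.3412, -0.1997, 0.2915]
tool_rot: [-0.187, -2.129, 2.127]
force: [0.5, -0.4, 0.2]
gripper_width: 0.548
```

```bash
python3 - <<'E'
from h import *
show(); print(ang())
im,p=snap("wrist","w17")
im=optics.get_image("side")[:,:,::-1]; c=im[160:290,250:390]; cv2.imwrite("pics/s17.png",cv2.resize(c,(646,600),interpolation=cv2.INTER_CUBIC))
E
```

```text
30.225 [ 0.3412 -0.1997  0.2915] [ 0.5 -0.4  0.2] 0.548 [ 0.39 -0.22  0.02  1.83  0.    1.53 -1.34]
x [-0.984  0.176  0.002] y [-0.002  0.001 -1.   ] z [-0.176 -0.984 -0.   ]
2.964762610473502
```

View pics/w17.png

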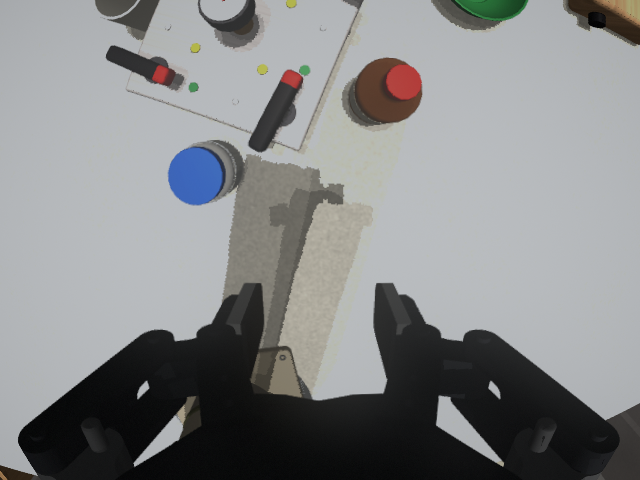

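View pics/s17.png

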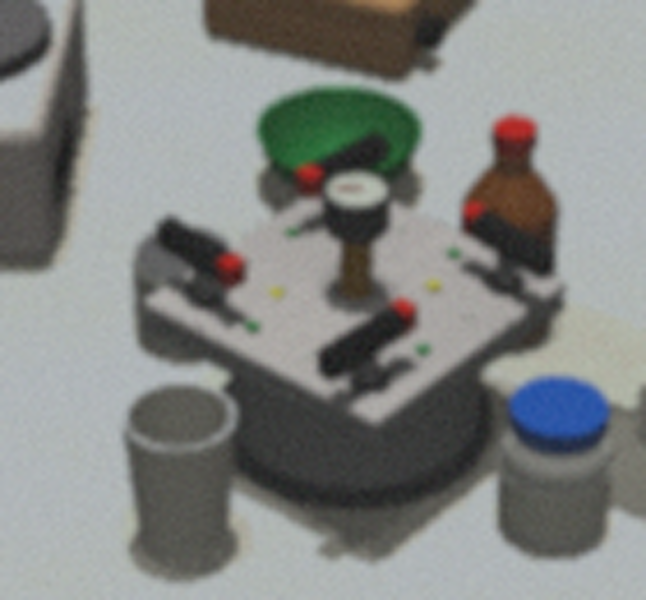

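Emit:
move_arm:
  targets:
    - [[-0.07,0,-0.03],0]
    - [[-0.14,0,-0.06],0]
    - [[-0.2,0,-0.08],0]
    - [[-0.226,0,-0.095],0]
    - [[-0.226,0,-0.095],0]
    - [[-0.226,0,-0.095],0]
    - [[-0.226,0,-0.095],0]

```text
clock: 31.2
ee_pos: [0.5316, -0.1575, 0.2929]
tool_rot: [-0.189, -2.129, 2.13]
force: [-0.6, 0.4, -0.6]
gripper_width: 0.55
```

```bash
python3 - <<'E'
from h import *
im,p=snap("wrist","w18"); show()
hsv=cv2.cvtColor(im,cv2.COLOR_BGR2HSV)
D={}
for nm,lo,hi in [("g",(45,90,50),(80,255,255)),("y",(18,100,80),(35,255,255)),("r",(0,150,70),(6,255,255))]:
    m=cv2.inRange(hsv,lo,hi)
    n,l,st,c=cv2.connectedComponentsWithStats(m)
    for i in range(1,n):
        if 25<st[i,4]<2000:
            print(nm,c[i].round(1),st[i,4],atz("wrist",c[i],.1105 if nm!="r" else .153,p).round(4))
C=np.array([.5325,-.157]);a=.2252
S={"top":C+.099*np.array([np.cos(a),np.sin(a)]),"bot":C-.099*np.array([np.cos(a),np.sin(a)]),"l":C+.099*np.array([-np.sin(a),np.cos(a)]),"r":C-.099*np.array([-np.sin(a),np.cos(a)])}
Z={"top":a-np.pi+.9,"bot":a+.9,"l":a-np.pi/2+.9,"r":a+np.pi/2+.9}
m=cv2.inRange(hsv,(0,150,70),(6,255,255));n,l_,st,c=cv2.connectedComponentsWithStats(m)
for k,s in S.items():
    for i in range(1,n):
        if st[i,4]<60: continue
        q=atz("wrist",c[i],.153,p)[:2]-s
        if np.hypot(*q)<.045: print(k,(Z[k]-np.arctan2(q[1],q[0])+np.pi)%(2*np.pi)-np.pi,np.hypot(*q))
E
```

```text
31.25 [ 0.5317 -0.1574  0.293 ] [0.3 0.4 0.2] 0.55 [ 0.28  0.14 -0.08  1.48  0.01  1.52 -1.55]
x [-0.984  0.175 -0.001] y [ 0.001 -0.    -1.   ] z [-0.175 -0.984  0.   ]
g [370. 141.] 67 [ 0.5837 -0.2171  0.1105]
g [256.3 152.9] 67 [ 0.5919 -0.1056  0.1105]
g [377.8 249.6] 56 [ 0.4724 -0.2089  0.1105]
g [271.  260.1] 55 [ 0.4805 -0.0973  0.1105]
y [297.9 154. ] 68 [ 0.5829 -0.1456  0.1105]
y [367.1 182.2] 72 [ 0.5438 -0.2079  0.1105]
y [271.5 222.1] 74 [ 0.5204 -0.1064  0.1105]
y [338.6 248. ] 68 [ 0.4814 -0.1689  0.1105]
r [255.2 137.4] 210 [ 0.6065 -0.1147  0.153 ]
r [391.9 151.1] 214 [ 0.5742 -0.2292  0.153 ]
r [247.8 266.1] 166 [ 0.4924 -0.0827  0.153 ]
r [469.1 282.2] 609 [ 0.4362 -0.2922  0.153 ]
r [373.3 278.2] 176 [ 0.4599 -0.1965  0.153 ]
top 1.8561310887885636 0.030264982181121076
bot 1.752680068754204 0.029564897162510997
l 1.8063912345027262 0.028514979248702194
r 1.8035181523451698 0.031255909706092364
```

View pics/w18.png

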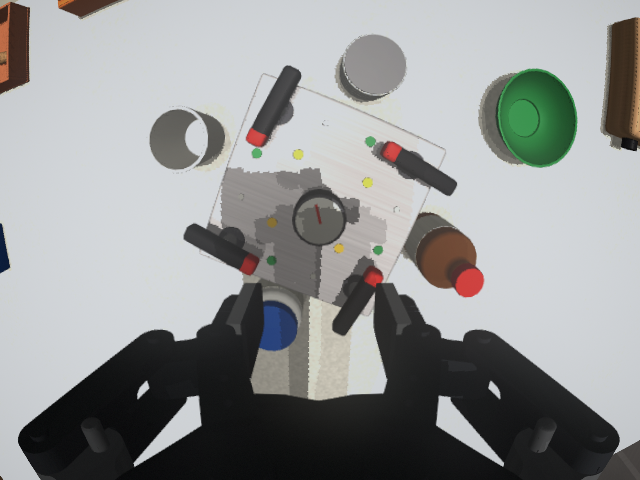

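All four screws measure 1.75–1.86 rad, so they are home within the measuring error. The red ends are at the green dots and the arm is clear.

```bash
python3 - <<'E'
from h import *
print(order.finish_job())
E
```

```text
the job is handed in; nothing more can be done
None
```

I tightened all four lid screws in two crosswise rounds and handed the job in at about 31 s of the 72 s allowed. I have no verdict, because the hand-in reports none.

- **Half round:** I did the far and near screws, then the left and right ones (as seen from the robot). All four stood at about 0.85–0.9 rad, with the red ends towards the gauge.
- **Home round:** I did right, left, far, near. My last wrist picture gave turns of about 1.86, 1.75, 1.81 and 1.80 rad (far, near, left, right; good to about 0.05 rad), with each red end at its green dot.
- **Lid and bystanders:** The lid looks flat in the side picture, but I did not measure its tilt. The bystanders stand where they were, judged by eye; I did not measure their shift. The arm hung clear above the lid with the jaws open, and the force reading was near zero.

**What disagreed:**
- The first grasp closed on nothing. The fingertips sit about 35 mm higher than the stated tool point, as both the side and wrist cameras showed, so I lowered all later grasps by that much.
- The two cameras put the chamber centre about 2 mm apart, which is within the stated calibration.

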